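# Cock the spring impact tester on its hair-trigger hook

### The arm

A 7-joint arm with a two-finger parallel gripper is mounted at the origin on the work surface. World frame = base frame: x ahead of the robot, y to its left, z up, the work surface at z = 0. Lengths are in m, angles in rad, forces in N, time in s.
With the tool pointing down it reaches from about 0.35 to 0.9 m from the base axis. Payload 8.1 kg.
Tool frame: the origin (TCP) lies midway between the tips of the shut fingers; the grasp point (between the pads) lies grip_point_offset behind it (grip_point_offset is the distance from the TCP to the grasp point, in m); z points along the fingers, y is the line along which they close (so a half turn about z gives the same grasp; the last joint's range is limited). The gripper opens to 92 mm and grips with 3 to 60 N. Pads are 19 mm wide; open, the fingers measure 130 mm over their backs; the gripper's body (75 mm by 190 mm) begins 47 mm behind the grasp point.
Start: joints at [1.246, 0.434, 0.025, 1.573, -0.012, 1.134, -0.075], TCP at [0.137, -0.61, 0.227] pointing down, gripper open.
Joint ranges: [-2.62, 2.62], [-0.44, 2.09], [-1.27, 1.32], [0.08, 2.57], [-1.32, 4.46], [0.12, 2], [-2.74, 2.74]. Speed limits (rad/s): [2.22, 2.22, 3.01, 3.01, 3.14, 3.14, 3.14].

### API

Orientations are given as [roll, pitch, yaw] about the fixed x, y, z axes, in that order (R = Rz(yaw) Ry(pitch) Rx(roll)).
In Python, from workcell import * gives the robot as it stands.
- The arm moves only by the shell command python3 -m pendant 'ROWS' [OPENING] [FORCE]. ROWS is JSON, one flat list of numbers, 6 for each row, row after row: the shift along the tool's x, y, z in cm, then the turn, a rotation vector about the tool's x, y, z in degrees. A call has 1 to 12 rows; each row is the pose to reach, as a shift and turn from the pose commanded when the call began, along the tool's axes at that moment; what a row does not reach only later rows make up. A row lasts 1/10 s, in which the tool goes at most 50 mm and 8.59 degrees, less where a joint would pass 70% of its speed; a pose out of reach is approached as far as the arm can. A call with a gripper value outside its range is refused whole. OPENING is the opening, from 0 (shut) to 1 (fully open), set as the call begins (- or left out, the last holds). The fingers move at their own pace and stop on an object; FORCE is the grip in N (left out, the last holds). Time passes only in rows, so rows that repeat a pose let the fingers close. It gives the time, the measured TCP pose, the force, the opening and the grip force at its end, in the units of the state.
- sense(): the state, without advancing time (a new reading comes with each control period).
- grab_frame(name): name is "scene" or "top" or "wrist"; returns (picture, depth): 480x640x3 uint8, blue, green, red; 480x640 float32, m along the optical axis (not along the pixel's ray), 0 where there is no reading.
- get_calibration(name): a dict with "mtx" (3x3 intrinsics, pixels), "rvec" (rotation vector, rad) and "tvec" (3), from world to camera coordinates, as OpenCV has them. Camera axes: x right, y down, z forward; pixel columns grow to the right and rows downward; lengths in m; the calibration is good to about 2 mm. A picture is of the moment at which its call begins: read the wrist's pose just before it. get_calibration takes no time and is no camera call; for the wrist camera it gives the pose at the moment of the call.
- close_job(): hands the job in; it is judged then, once.
The state is a dict: "t": time; "joint_pos": joint angles; "qvel": joint speeds; "joint_efforts": joint torques, N m; "eef_pos": TCP position; "tcp_rot": TCP orientation; "ft_force": force on the tool from outside, world axes, zero at the start; "torque": the same for the moment, N m; "opening": finger opening in m; "grip_force": force on a finger pad.
Only numpy, scipy, OpenCV 4.12 (cv2) and the standard library are available. Lean on these libraries where they do the work, as an engineer would, in place of code of your own. Each camera call takes 0.05 s, during which the arm holds its last target. There are 200 camera calls.

### The job

Get the bench impact tester ready for its next blow: take the upright knob on the sprung striker arm, lift the arm and draw it back over and past the catch's hook (the rubber buffer marks the end of the way), lower it fully behind the hook and ease it forward until the hook carries it, then let go. Never let the arm fly or snap onto the hook, do not crush the buffer, leave the hook fully in, and do not disturb the multimeter, the mouse or the notebook.

Things in the scene. Friction and masses are not known exactly. Their poses are not given: they have to be found in the camera images.
- tester: Impact tester, fixed: grey base plate 270 x 270 x 15 mm (x -110 to 160, y -75 to 195 mm in this frame) with a vertical post. Origin on the post's axis at desk level, z up. A steel striker arm turns on the post. At rest it points 35 degrees anticlockwise from this x axis, its nose on a yellow case whose top is 38 mm above the desk; pointing along this y axis its swing is 0.96 rad.
- post_top (a point): Top of the 16 mm steel post, the arm's vertical axis, 100 mm above the desk. The arm turns anticlockwise seen from above when drawn; the spring round the post pulls it clockwise, towards the yellow case, and also pushes it down. It can be lifted 20 mm along the post.
- knob (a point): Centre of the top of the upright black knob used to draw the arm: a cylinder 18 mm across and 45 mm tall, foot on the arm, 100 mm from the post axis. At rest its top is 83 mm and its foot 38 mm above the desk. Grip it with the fingers on the two sides towards which the arm swings, not in line with the arm. Hook and buffer stay over 30 mm away, further out along the arm.
- striker_tip (a point): Top of the striker arm at its free tip, 155 mm from the post axis, 38 mm above the desk at rest. The arm is a steel bar 8 mm wide and 8 mm high, spanning 30 to 38 mm above the desk when down; its outer 6 mm bear on the hook.
- slot (a point): Middle of the catch's slot, on the base plate's top, 155 mm from the post axis. The catch (small block with steel hook and black rubber buffer) is clamped within 17 mm either way of here along the tester's x axis; it differs each time and is NOT measured. With the catch in the middle the hook's bearing face is here; it faces the tester's -x.
- striker_swing (a joint): Angle (rad) the arm is drawn back: 0 at rest, growing anticlockwise from above, limit 1.35. Its spring gives 0.29 N m at 0 and 0.45 N m more per rad: about 3 N at the knob at rest, 7.5 N at the catch. Let go, it flies. Hooked, it reads about 0.83 to 1.1, according to where the catch is clamped.
- hook (a joint): How far (m) the steel hook is pushed outward, away from the post: 0 = fully in, held by only 0.5 N. The hook is a block 30 mm long (along the tester's x), top 38 mm above the desk; its end face towards the buffer carries the arm. On its outer side, 165 mm from the post axis, stands the trigger blade, top 67 mm above the desk: pushed 6 mm outward, it lets the arm fly.
- buffer (a joint): How far (m) the rubber buffer is pushed in: 0 free, end 0.012; beyond 0.006 it is crushed. 1.5 N to start, then 1.1 N per mm, at the arm's tip (1.5 times that at the knob, added to the spring). Its face is 14.5 mm behind the hook's bearing face: an arm just touching it is 6 mm clear of the hook and can be lowered, then eased forward 6 to 10 mm till the hook takes it.
- striker_lift (a joint): How far (m) the arm is lifted along the post: 0 = down on its stop (as at rest, and as it must be behind the hook), 0.020 = top stop. Weight and spring pull it down with 2.1 N at 0, 3.5 N at the top. To pass over the hook it must be lifted more than 0.008; 0.015 is comfortable.
- meter: Bystander: a loose yellow hand-held multimeter lying on the desk, 85 x 150 x 34 mm, origin at the centre of its underside.
- mouse: Bystander: a loose black round computer mouse, 64 mm across, 34 mm high, origin at the centre of its underside.
- notebook: Bystander: a loose blue notebook, 150 x 210 x 22 mm, origin at the centre of its underside.

How it is judged:
On the way:
1. the arm is drawn back as far as the catch (value of joint striker_swing above 0.85 rad), for 0.2 s.
At the end, for the whole second after the job is handed in: The arm is let go and is held still by the hook: still drawn (more than 0.8 rad), fully down (within 2 mm of its lower stop), not moving (under 0.1 rad/s), with the hook fully in (within 2.5 mm) (value of joint striker_swing above 0.8 rad and value of joint striker_lift below 0.002 m and value of joint hook below 0.0025 m and velocity of joint striker_swing between -0.1 and 0.1 rad/s); the robot touches nothing.
It fails at once if the striker arm flies forward or snaps onto the hook (faster than 5 rad/s) (velocity of joint striker_swing below -5 rad/s).
It fails at once if the rubber buffer is crushed (pushed in more than 6 mm) (value of joint buffer above 0.006 m).
It fails at once if the multimeter, the mouse or the notebook is disturbed (moved more than 15 mm) (distance of any of meter, mouse, notebook from where it was at the start of the episode above 0.015 m).
It also fails if it takes over 64 s, if anything falls off the work surface, if the arm or the gripper's body presses on something with over 40 N, if the wrist force passes 120 N, or if a joint passes its speed limit or range.

## Working session

There is one attempt and no reset: what is moved stays moved. The work goes in short steps, Python scripts to look and compute and a shell command to move; the robot and the scene stay as the last step left them, time stands still between calls to the robot, and variables do not carry over. Pictures are saved under pics/ and viewed, at most 10 in all, crops included, and the job is handed in when it is done.

```bash
mkdir -p pics; cat > h.py <<'E'
from workcell import *
import numpy as np, cv2
from scipy.spatial.transform import Rotation as Ro
def cam(n):
    c=get_calibration(n); R=cv2.Rodrigues(np.array(c["rvec"],float))[0]
    return np.array(c["mtx"],float),R,np.array(c["tvec"],float).ravel()
def onplane(c,uv,z):
    K,R,t=c; d=R.T@np.linalg.solve(K,np.array([uv[0],uv[1],1.])); o=-R.T@t
    return o+d*(z-o[2])/d[2]
def proj(c,p):
    K,R,t=c; q=K@(R@np.asarray(p,float)+t); return q[:2]/q[2]
def cloud(c,d):
    K,R,t=c; v,u=np.indices(d.shape); P=np.stack([(u-K[0,2])/K[0,0]*d,(v-K[1,2])/K[1,1]*d,d],-1)
    return (P-t)@R
E
python3 - <<'E'
from h import *
s=sense(); print({k:np.round(v,3) for k,v in s.items()})
for n in("scene","top"):
    im,d=grab_frame(n); cv2.imwrite(f"pics/{n}.png",im); np.save(f"pics/{n}.npy",d)
    K,R,t=cam(n); print(n,np.round(-R.T@t,3))
a=cv2.imread("pics/top.png")
E
```

```text
{'t': np.float64(0.0), 'joint_pos': array([ 1.246,  0.435,  0.025,  1.574, -0.012,  1.134, -0.075]), 'qvel': array([-0.002, -0.   , -0.001,  0.   , -0.   ,  0.   ,  0.001]), 'joint_efforts': array([-2.0000e-03, -6.6786e+01,  9.8400e-01, -3.1446e+01, -6.0000e-02,
        4.3000e-02,  0.0000e+00]), 'eef_pos': array([ 0.137, -0.609,  0.226]), 'tcp_rot': array([-3.14 ,  0.   ,  0.222]), 'ft_force': array([-0.195,  0.916, -1.744]), 'torque': array([-0.011,  0.008, -0.017]), 'grip_force': np.float64(0.0), 'opening': np.float64(0.092)}
scene [ 1.043 -0.539  0.878]
top [0.406 0.034 1.092]
```

View pics/top.png

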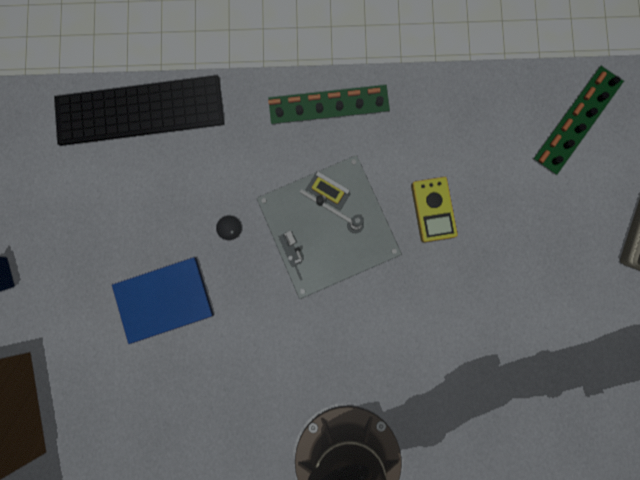

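View pics/scene.png

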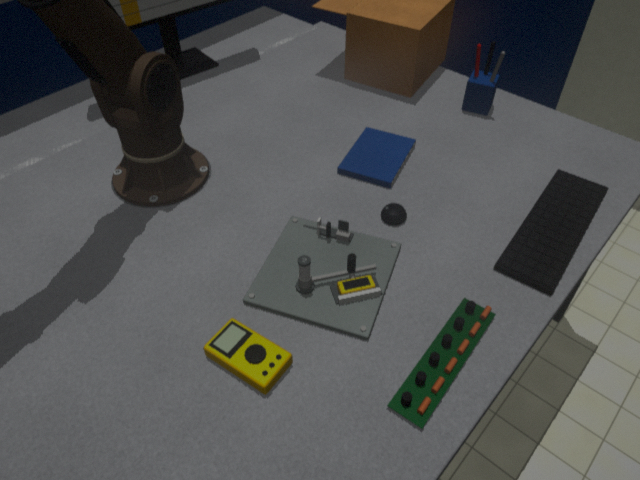

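The top view shows the post near (356,220), the knob near (320,200), the catch near (293,245), and plate corners near (357,157), (402,252), (302,297) and (258,200). In the scene view the knob is at (351,258) and the catch at (335,230).

```bash
cat > m.py <<'E'
from h import *
im=cv2.imread("pics/top.png"); c=cam("top")
cv2.imwrite("pics/topc.png",cv2.resize(im[150:305,250:410],None,fx=3.7,fy=3.7,interpolation=cv2.INTER_CUBIC))
hsv=cv2.cvtColor(im,cv2.COLOR_BGR2HSV); d=np.load("pics/top.npy"); P=cloud(c,d)
m=((P[...,2]>.008)&(P[...,2]<.2)).astype(np.uint8); m[:150]=0;m[305:]=0;m[:,:250]=0;m[:,408:]=0
cs,_=cv2.findContours(m,cv2.RETR_EXTERNAL,cv2.CHAIN_APPROX_NONE); k=max(cs,key=cv2.contourArea)
r=cv2.minAreaRect(k); print(r)
W=np.array([onplane(c,p,.015)[:2] for p in cv2.boxPoints(r)]); print(W.round(4)); print(np.linalg.norm(np.diff(W,axis=0),axis=1))
ctr=W.mean(0)
# knob: high points
for uv,z in(((356,220),.1),((320,200),.083),((293,245),.05)): print(uv,onplane(c,uv,z).round(4))
print("z near knob",P[190:210:2,310:332:2,2].round(3)); print("z near catch",P[230:268:3,280:306:2,2].round(3))
E
python3 m.py
```

```text
((328.7155456542969, 225.83621215820312), (110.29740142822266, 111.74178314208984), 66.80140686035156)
[[ 0.6268  0.2052]
 [ 0.7296 -0.0502]
 [ 0.476  -0.1458]
 [ 0.3774  0.104 ]]
[0.27527017 0.27100005 0.26850326]
(356, 220) [ 0.5506 -0.0328  0.1   ]
(320, 200) [0.6018 0.0468 0.083 ]
(293, 245) [0.5031 0.1133 0.05  ]
z near knob [[0.021 0.023 0.023 0.034 0.036 0.038 0.041 0.041 0.041 0.039 0.037]
 [0.014 0.016 0.017 0.017 0.027 0.037 0.036 0.038 0.038 0.038 0.038]
 [0.04  0.017 0.019 0.014 0.019 0.022 0.033 0.036 0.039 0.038 0.039]
 [0.036 0.038 0.016 0.015 0.085 0.085 0.084 0.034 0.035 0.033 0.037]
 [0.033 0.037 0.041 0.084 0.082 0.086 0.083 0.033 0.018 0.028 0.036]
 [0.014 0.016 0.04  0.082 0.083 0.08  0.083 0.015 0.018 0.021 0.016]
 [0.017 0.014 0.013 0.012 0.075 0.078 0.068 0.013 0.013 0.023 0.016]
 [0.02  0.016 0.017 0.017 0.047 0.055 0.043 0.037 0.039 1.092 0.02 ]
 [0.015 0.014 0.017 0.014 0.011 0.014 0.016 0.038 0.04  0.042 0.034]
 [0.016 0.014 0.016 0.015 0.015 0.013 0.018 0.014 0.013 0.035 0.038]]
z near catch [[ 0.018  0.012  0.017  0.015  0.016  0.015  0.013  0.017  0.019
[... 483 characters left out ...]
.016
   0.017  0.015  0.016]
 [ 0.014  0.015  0.024  0.021  0.023  0.019  0.022  0.064  0.063  0.063
   0.019  0.016  0.014]
 [ 0.017  0.015  0.013  0.024  0.019  0.022  0.021  0.02   0.048  0.045
   0.013  0.017  0.014]
 [-0.002  0.014  0.015  0.021  0.023  0.018  0.02   0.022  0.021  0.052
   0.044  0.012  0.012]
 [ 0.002  0.014  0.018  0.011  0.028  0.025  0.026  0.022  0.024  0.048
   0.046  0.02   0.016]
 [ 0.002 -0.002  0.015  0.013  0.012  0.018  0.023  0.022  0.06   0.06
   0.062  0.015  0.018]
 [ 0.     0.004  0.015  0.015  0.015  0.023  0.021  0.02   0.021  0.021
   0.014  0.017  0.015]
 [ 0.005 -0.001  0.005  0.014  0.014  0.02   0.021  0.016  0.011  0.013
   0.017  0.013  0.016]]
```

```bash
python3 - <<'E'
from h import *
s=cv2.imread("pics/scene.png"); a=cv2.imread("pics/topc.png")
b=cv2.resize(s[205:340,240:410],(600,476),interpolation=cv2.INTER_CUBIC)
cv2.imwrite("pics/scc.png",b)
E
```

```text
(no output)
```

View pics/topc.png

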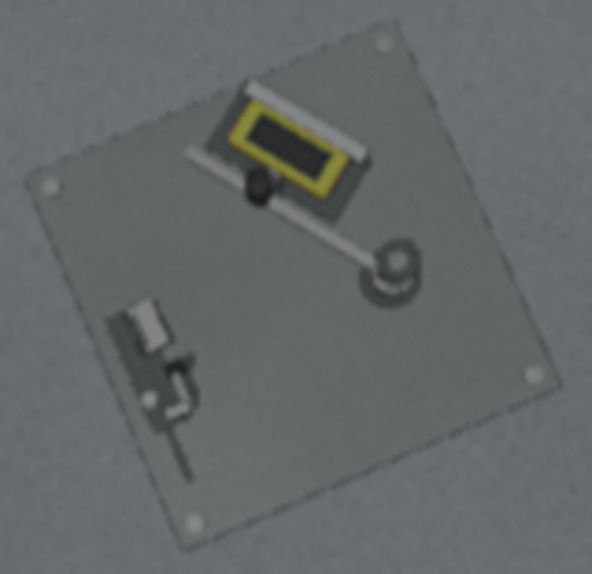

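```bash
cat >> h.py <<'E'
def delta(pos,yawdeg):
    s=sense(); R=Ro.from_euler('xyz',s["tcp_rot"]); T=Ro.from_euler('xyz',[180,0,yawdeg],degrees=True)
    sh=R.inv().apply(np.array(pos)-s["eef_pos"])*100; rv=np.degrees((R.inv()*T).as_rotvec())
    return sh.round(2),rv.round(2)
E
python3 - <<'E'
from h import *
print(grip_point_offset)
c=cam("top")
px=lambda a,b:(250+(a+.5)/3.7-.5,150+(b+.5)/3.7-.5)
K=onplane(c,px(260,181),.083);P=onplane(c,px(398,259),.1); a=onplane(c,px(152,352),.038); b=onplane(c,px(175,340),.038)
print(K,P)
# tester yaw from plate edges, post from plate centre+direct
y=np.radians(21.6); Rt=np.array([[np.cos(y),-np.sin(y)],[np.sin(y),np.cos(y)]])
P2=np.array([.5513,-.0367])
v=K[:2]-P[:2]; print("knob r,ang",np.hypot(*v),np.degrees(np.arctan2(v[1],v[0]))-21.6)
for q in(a,b): print("face tester",Rt.T@(q[:2]-P2))
print(delta([.60,.045,.23],56.6), delta([.60,.045,.23],-123.4))
E
```

```text
0.0188
[0.60514533 0.04689442 0.083     ] [ 0.55139479 -0.03553769  0.1       ]
knob r,ang 0.09840820422643179 35.293309504439605
face tester [0.01444008 0.1623766 ]
face tester [0.01574478 0.14582579]
(array([ 59.52, -53.65,  -0.33]), array([-8.00e-02, -2.00e-02, -4.39e+01])) (array([ 59.52, -53.65,  -0.33]), array([-3.000e-02,  1.000e-01,  1.361e+02]))
```

```bash
python3 -m pendant '[5,-4.5,0,0,0,-4, 9,-8,0,0,0,-8, 13,-11.5,0,0,0,-12, 17,-15,0,0,0,-16, 21,-18.5,0,0,0,-20, 25,-22,0,0,0,-24, 29,-26,0,0,0,-28, 33,-30,0,0,0,-32, 37,-33.5,0,0,0,-36, 41,-37,0,0,0,-40, 45,-40.5,0,0,0,-43.9, 49,-44,0,0,0,-43.9]'; python3 -c "
from h import *
print(delta([.60,.045,.23],56.6),sense()['joint_pos'])"
```

```text
t: 1.3
eef_pos: [0.4849, -0.1185, 0.2267]
tcp_rot: [-3.142, 0.0, 0.99]
ft_force: [-0.1, -1.1, -0.8]
opening: 0.0918
grip_force: 0.0
(array([19.99,  0.65, -0.34]), array([-0.  ,  0.01,  0.12])) [ 0.47916104  0.26754434 -0.42652562  1.84555132  0.12628009  1.05508124
 -0.57722644]
```

```bash
python3 -m pendant '[4,0,0,0,0,0, 8,0,0,0,0,0, 12,0,0,0,0,0, 15,0,0,0,0,0, 16,0,0,0,0,0, 16,0,0,0,0,0, 16,0,0,0,0,0]'; python3 - <<'E'
from h import *
print(delta([.60,.045,.23],56.6),sense()['joint_pos'].round(2))
c=cam("wrist"); im,d=grab_frame("wrist"); cv2.imwrite("pics/w1.png",im); np.save("pics/w1.npy",d)
np.savez("pics/w1c.npz",K=c[0],R=c[1],t=c[2])
for p in([.605,.047,.083],[.5514,-.036,.1],[.49,.108,.038]): print(proj(c,p))
E
```

```text
t: 2.0
eef_pos: [0.5717, 0.012, 0.2263]
tcp_rot: [-3.141, 0.001, 0.987]
ft_force: [0.3, -1.4, 0.6]
opening: 0.092
grip_force: 0.0
(array([ 4.31,  0.54, -0.37]), array([-0.02,  0.08, -0.05])) [ 0.22  0.39 -0.46  1.68  0.19  1.12 -0.88]
[324.44856156 168.35437795]
[325.47500215 291.86796489]
[181.85941672 177.48087011]
```

View pics/w1.png

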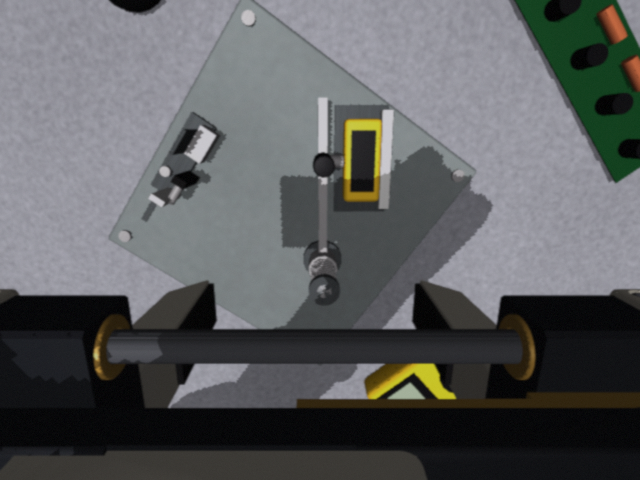

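The wrist view shows the knob top at about (323,163), the post top at (323,291) and the hook block near (200,145). The buffer is near (182,182), and the arm lies straight up the image.

```bash
python3 - <<'E'
from h import *
im=cv2.imread("pics/w1.png")
a=cv2.resize(im[90:230,130:230],None,fx=4,fy=4,interpolation=cv2.INTER_CUBIC)
b=cv2.resize(im[130:200,290:390],None,fx=4,fy=4,interpolation=cv2.INTER_CUBIC)
o=np.zeros((560,800,3),np.uint8);o[:,:400]=a;o[:280,400:]=b; cv2.imwrite("pics/w1z.png",o)
E
```

```text
(no output)
```

View pics/w1z.png

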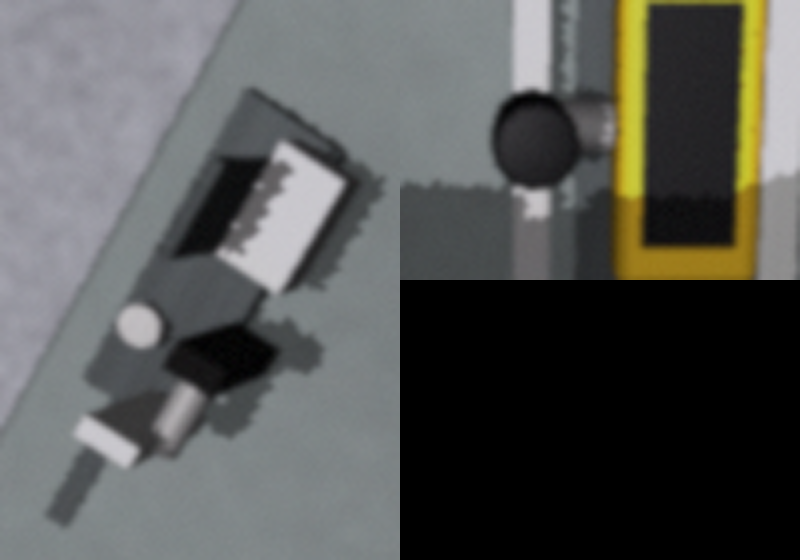

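```bash
python3 - <<'E'
from h import *
f=np.load("pics/w1c.npz"); c=(f["K"],f["R"],f["t"])
K=onplane(c,(323.9,164.4),.083); P=onplane(c,(323,291),.1)
y=np.radians(21.6); Rt=np.array([[np.cos(y),-np.sin(y)],[np.sin(y),np.cos(y)]])
print(K,P); v=K-P; print(np.hypot(*v[:2]),np.degrees(np.arctan2(v[1],v[0])))
P0=np.array([.5514,-.0360])
for u in((184.4,153.6),(199.4,162.8),(211,113+12.5)): print(Rt.T@(onplane(c,u,.038)[:2]-P0))
print(delta([*K[:2],.10],56.6))
print(delta([*K[:2],.062-grip_point_offset],56.6))
E
```

```text
[0.60632165 0.0498238  0.083     ] [ 0.55012449 -0.03422131  0.1       ]
0.10110243254705446 56.23114257046947
[0.01601209 0.16507294]
[0.01664879 0.14990218]
[0.05067667 0.15768214]
(array([ 5.13,  0.77, 12.64]), array([-0.01,  0.08, -0.11]))
(array([ 5.14,  0.77, 18.32]), array([-0.01,  0.08, -0.11]))
```

```bash
python3 -m pendant '[2.5,0.4,4,0,0,0, 5.0,0.7,8,0,0,0, 5.05,0.75,11,0,0,0, 5.05,0.75,13.5,0,0,0, 5.05,0.75,15.5,0,0,0, 5.05,0.75,17,0,0,0, 5.05,0.75,18,0,0,0, 5.05,0.75,18,0,0,0, 5.05,0.75,18,0,0,0]'; python3 -c "
from h import *
print(delta([.606,.0485,.046],56.6)); s=sense();print(s['eef_pos'],s['ft_force'])"
```

```text
t: 2.95
eef_pos: [0.6069, 0.0512, 0.0474]
tcp_rot: [3.141, -0.001, 0.987]
ft_force: [0.1, -0.3, 0.4]
opening: 0.0919
grip_force: 0.0
(array([-0.27,  0.07,  0.14]), array([ 0.04, -0.03, -0.02]))
[0.60686508 0.05116708 0.04744149] [ 0.0621953  -0.34213191  0.40632051]
```

```bash
python3 -m pendant '[-0.2,0.05,0.1,0,0,0, -0.2,0.05,0.1,0,0,0, -0.2,0.05,0.1,0,0,0, -0.2,0.05,0.1,0,0,0, -0.2,0.05,0.1,0,0,0, -0.2,0.05,0.1,0,0,0, -0.2,0.05,0.1,0,0,0, -0.2,0.05,0.1,0,0,0]' 0 25; python3 -c "
from h import *
s=sense();print(s['eef_pos'],s['ft_force'],s['grip_force'])"
```

```text
t: 3.75
eef_pos: [0.6057, 0.0495, 0.0457]
tcp_rot: [-3.142, 0.0, 0.988]
ft_force: [0.3, 0.9, -0.1]
opening: 0.0327
grip_force: 0.0
[0.60572513 0.04945786 0.04569513] [ 0.25857325  0.91220177 -0.14107988] 0.0
```

```bash
python3 -m pendant '[0,0,0,0,0,0, 0,0,0,0,0,0, 0,0,0,0,0,0, 0,0,0,0,0,0, 0,0,0,0,0,0]'; python3 -c "
from h import *
s=sense();print(s['eef_pos'],s['ft_force'],s['grip_force'])"
```

```text
t: 4.25
eef_pos: [0.6057, 0.0494, 0.0457]
tcp_rot: [3.142, 0.0, 0.988]
ft_force: [0.3, -0.5, 0.4]
opening: 0.0171
grip_force: 25.0
[0.60574585 0.04941742 0.04570974] [ 0.26415896 -0.52672883  0.3668396 ] 25.00003069639206
```

```bash
python3 -m pendant '[0,0,-0.3,0,0,0, 0,0,-0.6,0,0,0, 0,0,-0.9,0,0,0, 0,0,-1.2,0,0,0, 0,0,-1.5,0,0,0, 0,0,-1.5,0,0,0, 0,0,-1.5,0,0,0]'; python3 - <<'E'
from h import *
s=sense();print(s['eef_pos'],s['ft_force'],s['grip_force'])
# arc plan in tool axes from the present pose
p=s["eef_pos"]; R=Ro.from_euler('xyz',s["tcp_rot"]); P=np.array([.551,-.0355]); v=p[:2]-P; print(np.hypot(*v),np.degrees(np.arctan2(v[1],v[0])))
v=v/np.hypot(*v)*.1
for a in range(0,61,4):
    w=Ro.from_euler('z',a,degrees=True).apply([*v,0])-[*v,0]
    print(a,(R.inv().apply(w)*100).round(2))
E
```

```text
t: 4.95
eef_pos: [0.6056, 0.0493, 0.0607]
tcp_rot: [-3.141, 0.0, 0.988]
ft_force: [-0.5, -0.3, -3.5]
opening: 0.0175
grip_force: 25.0
[0.60558143 0.04925615 0.06065882] [-0.53244218 -0.26160931 -3.51825563] 24.99962478876114
0.10081040074547258 57.21919514377916
0 [0. 0. 0.]
4 [-0.03 -0.7   0.  ]
8 [-0.11 -1.39  0.  ]
12 [-0.24 -2.08  0.  ]
16 [-0.42 -2.75  0.  ]
20 [-0.64 -3.41  0.  ]
24 [-0.91 -4.06  0.  ]
28 [-1.22 -4.68  0.  ]
32 [-1.58 -5.28  0.  ]
36 [-1.97 -5.86  0.  ]
40 [-2.41 -6.4   0.  ]
44 [-2.88 -6.92  0.  ]
48 [-3.39 -7.4   0.  ]
52 [-3.93 -7.84  0.  ]
56 [-4.5  -8.24  0.  ]
60 [-5.09 -8.61  0.  ]
```

```bash
python3 -m pendant '[-0.03,-0.7,0,0,0,-4, -0.11,-1.39,0,0,0,-8, -0.24,-2.08,0,0,0,-12, -0.42,-2.75,0,0,0,-16, -0.64,-3.41,0,0,0,-20, -0.91,-4.06,0,0,0,-24, -1.22,-4.68,0,0,0,-28, -1.58,-5.28,0,0,0,-32, -1.97,-5.86,0,0,0,-36, -2.41,-6.4,0,0,0,-40, -2.41,-6.4,0,0,0,-40, -2.41,-6.4,0,0,0,-40]'; cat > arc.py <<'E'
from h import *
import sys
s=sense();p=s["eef_pos"]; R=Ro.from_euler('xyz',s["tcp_rot"]); P=np.array([.551,-.0355]); v=p[:2]-P
A=np.degrees(np.arctan2(v[1],v[0])); r=np.hypot(*v)
e=np.array([-np.sin(np.radians(A)),np.cos(np.radians(A))]); f=s['ft_force']
print("r",r.round(4),"ang",A.round(2),"swing",(A-56.8).round(2),"yaw",np.degrees(s["tcp_rot"][2]).round(2),"z",p[2].round(4),"Ft",(f[:2]@e).round(2),"F",f.round(2),"open",s['opening'],"grip",s['grip_force'])
v=v/r*.1
for a in map(float,sys.argv[1:]):
    w=Ro.from_euler('z',a,degrees=True).apply([*v,0])-[*v,0]
    print(a,(R.inv().apply(w)*100).round(2))
E
python3 arc.py 2 4 6 8 9 10 11 12 13
```

```text
t: 6.15
eef_pos: [0.5404, 0.0649, 0.0611]
tcp_rot: [3.139, -0.001, 1.684]
ft_force: [5.0, 0.9, -3.5]
opening: 0.0174
grip_force: 25.0
r 0.1009 ang 96.03 swing 39.23 yaw 96.46 z 0.0611 Ft -5.06 F [ 5.    0.89 -3.47] open 0.017404866641745488 grip 25.000139772892
2.0 [-0.   -0.35 -0.  ]
4.0 [-0.02 -0.7  -0.  ]
6.0 [-0.05 -1.05 -0.  ]
8.0 [-0.09 -1.39 -0.  ]
9.0 [-0.11 -1.57 -0.  ]
10.0 [-0.14 -1.74 -0.  ]
11.0 [-0.17 -1.91 -0.  ]
12.0 [-0.2  -2.08 -0.  ]
13.0 [-0.24 -2.25 -0.01]
```

```bash
python3 -m pendant '[-0.01,-0.35,0,0,0,-2, -0.02,-0.7,0,0,0,-4, -0.05,-1.05,0,0,0,-6, -0.09,-1.39,0,0,0,-8, -0.12,-1.65,0,0,0,-9.5, -0.12,-1.65,0,0,0,-9.5, -0.12,-1.65,0,0,0,-9.5, -0.12,-1.65,0,0,0,-9.5]'; python3 arc.py 1 2 3 4 5; python3 - <<'E'
from h import *
c=cam("wrist"); im,d=grab_frame("wrist"); cv2.imwrite("pics/w2.png",im)
np.savez("pics/w2c.npz",K=c[0],R=c[1],t=c[2])
E
```

```text
t: 6.95
eef_pos: [0.5232, 0.0617, 0.0609]
tcp_rot: [3.141, -0.0, 1.852]
ft_force: [4.6, 1.3, -4.0]
opening: 0.0174
grip_force: 25.0
r 0.1011 ang 105.97 swing 49.17 yaw 106.13 z 0.0609 Ft -4.78 F [ 4.59  1.32 -4.03] open 0.017449649753505457 grip 25.004979372024536
1.0 [-0.   -0.17 -0.  ]
2.0 [-0.01 -0.35 -0.  ]
3.0 [-0.01 -0.52 -0.  ]
4.0 [-0.02 -0.7  -0.  ]
5.0 [-0.04 -0.87 -0.  ]
```

View pics/w2.png

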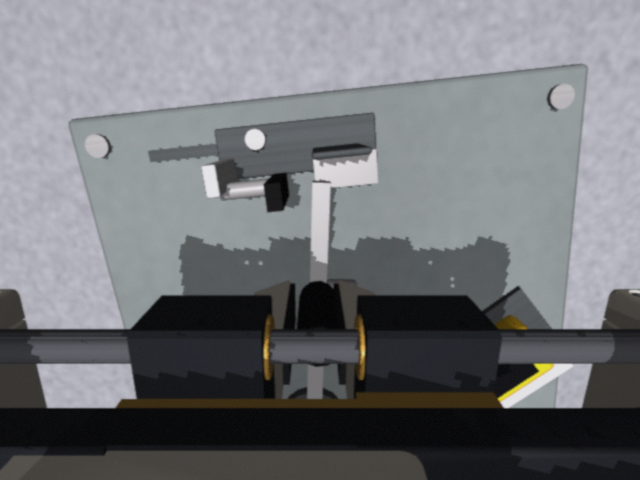

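The wrist view shows the lifted arm tip at x ≈ 313–330, y ≈ 182. The hook block's end is at x ≈ 314 (y 155–187) and the buffer face at x ≈ 288, so the arm is still over the hook end and short of the buffer.

```bash
python3 - <<'E'
from h import *
f=np.load("pics/w2c.npz"); c=(f["K"],f["R"],f["t"])
y=np.radians(21.6); Rt=np.array([[np.cos(y),-np.sin(y)],[np.sin(y),np.cos(y)]]);P0=np.array([.551,-.0355])
T=lambda u,z: (Rt.T@(onplane(c,u,z)[:2]-P0)).round(4)
print("arm tip L,R",T((313,182),.053),T((330,182),.053)); print("arm low L,R",T((310,270),.053),T((328,270),.053))
print("hook end",T((314,185),.038),T((314,155),.038)); 
for z in(.045,.05,.03): print("buf",z,T((288,176),z))
im=cv2.imread("pics/w2.png"); cv2.imwrite("pics/w2z.png",cv2.resize(im[125:225,195:395],None,fx=4,fy=4,interpolation=cv2.INTER_CUBIC))
E
```

```text
arm tip L,R [0.0151 0.1551] [0.0225 0.1544]
arm low L,R [0.0096 0.1142] [0.0181 0.1133]
hook end [0.0152 0.1517] [0.0165 0.1657]
buf 0.045 [0.0038 0.1579]
buf 0.05 [0.0042 0.1585]
buf 0.03 [0.0026 0.1563]
```

View pics/w2z.png

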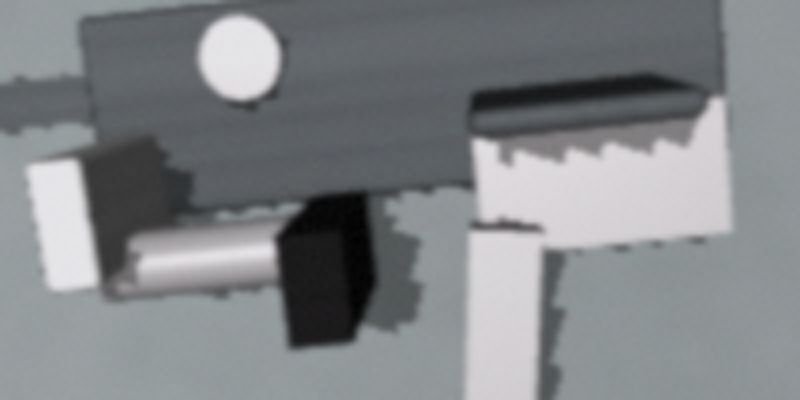

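```bash
python3 -m pendant '[-0.01,-0.2,0,0,0,-1.1, -0.01,-0.38,0,0,0,-2.2, -0.02,-0.56,0,0,0,-3.2, -0.03,-0.73,0,0,0,-4.2, -0.03,-0.73,0,0,0,-4.2, -0.03,-0.73,0,0,0,-4.2, -0.03,-0.73,0,0,0,-4.2]'; python3 arc.py;  python3 - <<'E'
from h import *
c=cam("wrist"); im,d=grab_frame("wrist"); cv2.imwrite("pics/w3.png",im)
np.savez("pics/w3c.npz",K=c[0],R=c[1],t=c[2])
cv2.imwrite("pics/w3z.png",cv2.resize(im[125:245,195:395],None,fx=4,fy=4,interpolation=cv2.INTER_CUBIC))
E
```

```text
t: 7.7
eef_pos: [0.5166, 0.0596, 0.061]
tcp_rot: [3.14, -0.0, 1.926]
ft_force: [6.5, 1.8, -3.3]
opening: 0.0173
grip_force: 25.0
r 0.1012 ang 109.89 swing 53.09 yaw 110.32 z 0.061 Ft -6.73 F [ 6.53  1.75 -3.32] open 0.01725138637711918 grip 25.00553995370865
```

View pics/w3z.png

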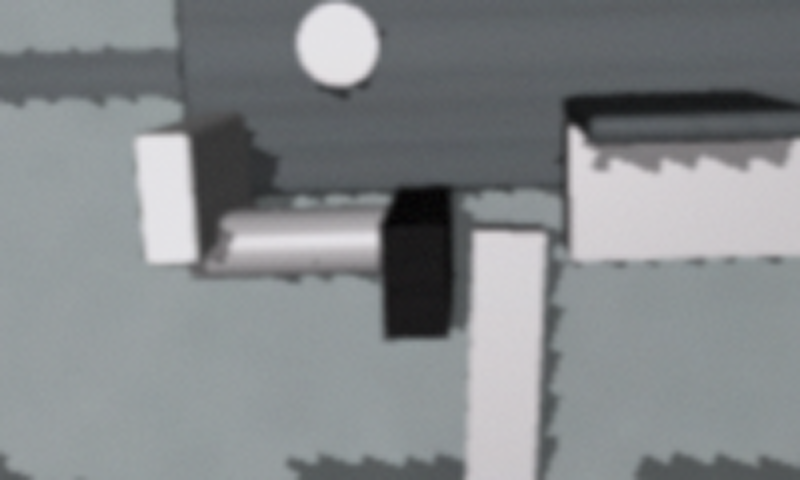

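The arm (columns 470–547) now sits in the gap between the buffer face (~450) and the hook end (~565), so it can be lowered straight down.

```bash
python3 -m pendant '[0,0,0.3,0,0,0, 0,0,0.6,0,0,0, 0,0,0.9,0,0,0, 0,0,1.2,0,0,0, 0,0,1.5,0,0,0, 0,0,1.55,0,0,0, 0,0,1.55,0,0,0, 0,0,1.55,0,0,0]'; python3 arc.py -0.5 -1 -1.5 -2 -2.5 -3
```

```text
t: 8.55
eef_pos: [0.5166, 0.06, 0.0458]
tcp_rot: [3.14, -0.0, 1.926]
ft_force: [4.4, 1.6, -0.2]
opening: 0.0178
grip_force: 25.0
r 0.1015 ang 109.82 swing 53.02 yaw 110.34 z 0.0458 Ft -4.73 F [ 4.44  1.64 -0.17] open 0.01775397005559866 grip 25.005016028881073
-0.5 [-0.    0.09  0.  ]
-1.0 [-0.    0.17  0.  ]
-1.5 [-0.01  0.26  0.  ]
-2.0 [-0.01  0.35  0.  ]
-2.5 [-0.01  0.44  0.  ]
-3.0 [-0.02  0.52  0.  ]
```

```bash
python3 -m pendant '[0,0.05,0,0,0,0.3, 0,0.1,0,0,0,0.6, 0,0.15,0,0,0,0.9, 0,0.2,0,0,0,1.2, 0,0.2,0,0,0,1.2, 0,0.2,0,0,0,1.2]'; python3 arc.py;python3 -m pendant '[0,0.05,0,0,0,0.3, 0,0.1,0,0,0,0.6, 0,0.1,0,0,0,0.6, 0,0.1,0,0,0,0.6]'; python3 arc.py
```

```text
t: 9.15
eef_pos: [0.5184, 0.0606, 0.0457]
tcp_rot: [3.14, -0.0, 1.905]
ft_force: [4.3, 2.3, 0.9]
opening: 0.0171
grip_force: 25.0
r 0.1015 ang 108.72 swing 51.92 yaw 109.14 z 0.0457 Ft -4.77 F [4.27 2.26 0.95] open 0.017124705969661855 grip 25.005623996257782
t: 9.55
eef_pos: [0.5194, 0.0609, 0.0458]
tcp_rot: [3.14, -0.0, 1.894]
ft_force: [4.4, 2.0, 0.2]
opening: 0.0174
grip_force: 25.0
r 0.1015 ang 108.15 swing 51.35 yaw 108.54 z 0.0458 Ft -4.82 F [4.43 1.96 0.24] open 0.017411586194584973 grip 25.005761682987213
```

```bash
for i in 1 2; do :; done; python3 -m pendant '[0,0.05,0,0,0,0.3, 0,0.1,0,0,0,0.6, 0,0.1,0,0,0,0.6]'; python3 arc.py|head -1; python3 -m pendant '[0,0.05,0,0,0,0.3, 0,0.1,0,0,0,0.6, 0,0.1,0,0,0,0.6]'; python3 arc.py; python3 -m pendant '[0,0.05,0,0,0,0.3, 0,0.05,0,0,0,0.3, 0,0.05,0,0,0,0.3]'; python3 arc.py
```

```text
t: 9.85
eef_pos: [0.5203, 0.0612, 0.0458]
tcp_rot: [3.14, -0.0, 1.884]
ft_force: [4.1, 3.0, 0.1]
opening: 0.0173
grip_force: 25.0
r 0.1014 ang 107.59 swing 50.79 yaw 107.92 z 0.0458 Ft -4.77 F [4.06 2.98 0.13] open 0.017318932594736144 grip 25.005440711975098
t: 10.15
eef_pos: [0.5205, 0.0613, 0.0455]
tcp_rot: [3.141, -0.0, 1.873]
ft_force: [2.7, 3.2, 3.7]
opening: 0.0176
grip_force: 25.0
r 0.1015 ang 107.48 swing 50.68 yaw 107.33 z 0.0455 Ft -3.51 F [2.68 3.19 3.7 ] open 0.017617718912439715 grip 25.008080005645752
t: 10.45
eef_pos: [0.5206, 0.0614, 0.0454]
tcp_rot: [-3.141, -0.0, 1.868]
ft_force: [0.0, 3.4, 7.1]
opening: 0.0178
grip_force: 25.0
r 0.1016 ang 107.4 swing 50.6 yaw 107.04 z 0.0454 Ft -1.04 F [0.02 3.41 7.14] open 0.017833224463536336 grip 25.0081667304039
```

```bash
python3 -m pendant '[0,0.05,-0.02,0,0,0, 0,0.08,-0.04,0,0,0, 0,0.08,-0.04,0,0,0, 0,0.08,-0.04,0,0,0]'; python3 arc.py
```

```text
t: 10.85
eef_pos: [0.5208, 0.0614, 0.0454]
tcp_rot: [-3.14, -0.0, 1.868]
ft_force: [-2.6, 5.0, 5.3]
opening: 0.0173
grip_force: 25.0
r 0.1015 ang 107.33 swing 50.53 yaw 107.03 z 0.0454 Ft 1.02 F [-2.65  5.04  5.26] open 0.01733649361760745 grip 25.004108548164368
```

```bash
python3 -m pendant '[0,0,0,0,0,0, 0,0,0,0,0,0, 0,0,0,0,0,0, 0,0,0,0,0,0, 0,0,0,0,0,0]' 0.26; python3 arc.py; python3 - <<'E'
from h import *
c=cam("wrist"); im,d=grab_frame("wrist"); np.savez("pics/w4c.npz",K=c[0],R=c[1],t=c[2])
cv2.imwrite("pics/w4z.png",cv2.resize(im[125:345,195:415],None,fx=2.7,fy=2.7,interpolation=cv2.INTER_CUBIC))
E
```

```text
t: 11.35
eef_pos: [0.5218, 0.0609, 0.0455]
tcp_rot: [-3.141, 0.0, 1.867]
ft_force: [-1.2, -0.6, -0.3]
opening: 0.0241
grip_force: 0.0
r 0.1007 ang 106.87 swing 50.07 yaw 106.99 z 0.0455 Ft 1.28 F [-1.16 -0.61 -0.29] open 0.024122318310591643 grip 0.0
```

View pics/w4z.png

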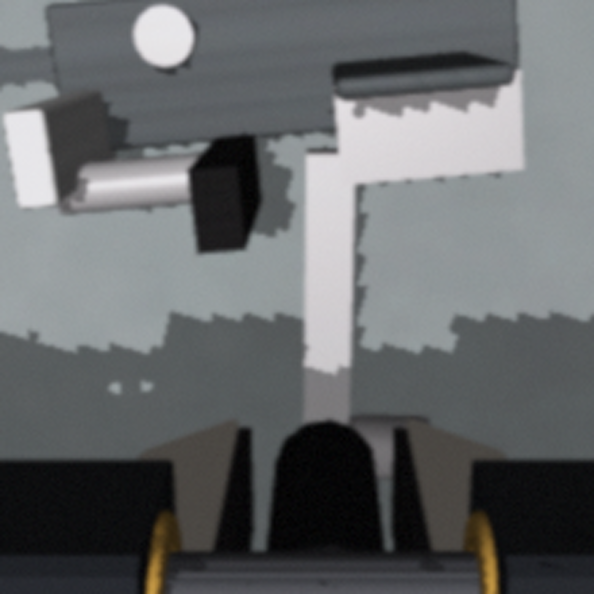

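The arm (columns 305–355) bears on the hook end at ~340, and the knob stands free between the pads with clearance on both sides. I'll open a little more and rise.

```bash
python3 -m pendant '[0,0,0,0,0,0, 0,0,0,0,0,0, 0,0,0,0,0,0, 0,0,0,0,0,0, 0,0,-1,0,0,0, 0,0,-3,0,0,0, 0,0,-6,0,0,0, 0,0,-10,0,0,0, 0,0,-13,0,0,0, 0,0,-15,0,0,0, 0,0,-15,0,0,0, 0,0,-15,0,0,0]' 0.5; python3 - <<'E'
from h import *
im,d=grab_frame("wrist"); cv2.imwrite("pics/w5.png",im)
E
```

```text
t: 12.6
eef_pos: [0.5218, 0.0611, 0.1961]
tcp_rot: [3.141, 0.001, 1.867]
ft_force: [-0.0, -0.1, -0.9]
opening: 0.0461
grip_force: 0.0
```

View pics/w5.png

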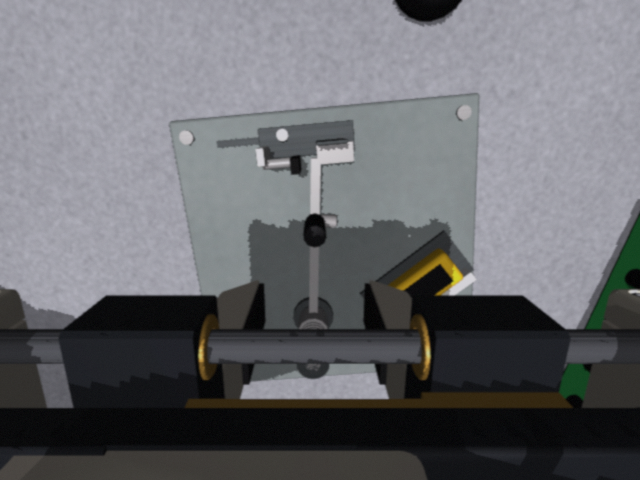

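The arm stays drawn with its tip on the hook end at about (316,160). The knob is at (315,230), and the gripper is clear above everything.

```bash
python3 -c "
from workcell import *
print(close_job())"
```

```text
the job is handed in; nothing more can be done
None
```

The striker arm is drawn, fully lowered and held by the hook, and the gripper is clear of it; I handed the job in at about 12.6 s, but the interface returned no verdict.

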